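Take the blade off a desk fan for washing

ROBOT

A 6-joint arm with a two-finger parallel gripper is mounted at the origin on the work surface; the furniture and walls round the work are solid. World frame = base frame: x ahead of the robot, y to its left, z up, the work surface at z = 0. Lengths are in m, angles in degrees, forces in N, time in s.
With the tool pointing down it reaches from about 0.35 to 0.875 m from the base axis. Payload 4.2 kg.
Tool frame: the origin (TCP) lies at the very end of the fingers, on their centre line; the grasp point (between the pads) lies 19 mm behind it; z points along the fingers, y is the line along which they close (so a half turn about z gives the same grasp; the last joint's range is limited). The gripper opens to 87 mm and grips with 3 to 60 N. Pads are 19 mm wide; open, the fingers measure 117 mm over their backs; the gripper's body (75 mm by 190 mm) begins 51 mm behind the grasp point.
Start: joints at [-49.412, 22.042, 0.453, 0, -68.411, -14.817], TCP at [0.272, -0.563, 0.223] pointing down, gripper open.
Joint ranges: [-179.83, 179.83], [-69.29, 118.12], [-61.27, 80.66], [-181.25, 117.63], [-171.15, -9.14], [-177.46, 177.46]. Speed limits (degrees/s): [159.86, 159.86, 180, 180, 180, 180].

INTERFACE

Orientations are given as a 3x3 rotation matrix whose columns are the frame's x, y, z axes.
In Python, from station import sense, cams, r gives the robot as it stands. The module is installed in compiled form; this text tells all that it offers.
- The arm moves only by the tool step_arm, never from a script. Its argument "targets" is text: rows parted by semicolons, each of 4 numbers parted by spaces: the shift along the tool's x, y, z in cm, then the turn about the tool's z in degrees. In form: x y z turn; .... A call has 1 to 12 rows; each row shifts and turns the commanded pose from where the row before left it, along the tool's axes as they then stand; what a row does not reach is not made up. A row lasts 1/12 s, in which the tool goes at most 41.7 mm and 7.16 degrees, less where a joint would pass 70% of its speed; a pose out of reach is approached as far as the arm can. A call with a gripper value outside its range is refused whole. "claw" is the finger opening in cm, from 0 to 8.7, set as the call begins (left out, the last holds). The fingers move at their own pace and stop on an object; the grip force is fixed at half the most. Time passes only in rows, so rows that do not move let the fingers close. It gives the time, the measured TCP pose, the force, the opening and the grip force at its end, in the units of the state.
- sense(): the state, without advancing time (a new reading comes with each control period).
- cams.capture(name): name is "side" or "top" or "wrist"; returns a dict with "frame" (480x640x3 uint8, blue, green, red), "vertical_fov" (degrees; the focal length in pixels is half the picture's height over the tangent of half this angle, whatever the lens; pixels are square), "cx", "cy" (the principal point, pixels), "eye" and "rotation" of the camera in the world; the wrist camera has in their place "tool_from_camera" (4x4, takes a point from camera to tool coordinates, whose origin is the TCP and whose axes are the flange's). Camera axes: x right, y down, z forward; pixel columns grow to the right and rows downward; lengths in m; the calibration is good to about 2 mm. A picture is of the moment at which its call begins: read the wrist's pose just before it. There is no depth.
- r.finish_job(): hands the job in; it is judged then, once.
The state is a dict: "time_s": time; "joints": joint angles; "joint_velocities": joint speeds; "effort": joint torques, N m; "tcp_pos": TCP position; "ee_rot": TCP orientation; "wrist_force": force on the tool from outside, world axes, zero at the start; "moment": the same for the moment, N m; "gripper_width": opening from 0.0 (shut) to 1.0 (fully open); "gripper_force": force on a finger pad.
Only numpy, scipy, OpenCV 4.12 (cv2) and the standard library are available. Lean on these libraries where they do the work, as an engineer would, in place of code of your own. Each camera call takes 0.05 s, during which the arm holds its last target. There are 200 camera calls.

TASK

The desk fan on the table has its front guard off and faces the ceiling, ready for cleaning. Unscrew the black spinner that holds the blade: it has a left-hand thread, so it comes loose clockwise, the way the arrow engraved on its top points; grip it firmly, let it climb as it turns, and never push or pull hard against the thread - it comes away by itself once it has turned far enough - then stand it upright in the oven tray. After that lift the mint blade straight up off its spindle and lay it flat in the tray beside the spinner; set both down gently, without dropping them, leaving the salt shaker and the glass tumbler where they stand.

Things in the scene. Friction and masses are not known exactly. Their poses are not given: they have to be found in the camera images.
- fan: white desk fan, fixed, its head tilted to face straight up, front guard off. Origin: centre of the underside of its round base, on the vertical axis of blade and spinner, z up. The rim of its wire rear guard (radius 96 mm) is 117 mm above the origin. At the start the hub's underside is 100 mm and the spinner's underside 144 mm above the origin.
- thread (a point): top end of the fan's spindle, on its axis, 168 mm above the fan's origin. Below it 18 mm of coarse two-start left-hand thread, 20 mm across, then a 19.5 mm square drive for the hub. The thread is strained by over 35 N between spinner and spindle; the spring below the hub alone gives about 20 N of that at first. Outside forces on the spinner under 8 N are safe.
- spindle (a joint): angle of the fan's motor shaft (it carries thread and square drive), rad, 0 at the start, growing anticlockwise seen from above. The motor holds it with about 1.4 N m of drag, so it normally stays still.
- spinner: black plastic cap nut, 34.5 mm tall, 35 g: at the bottom a flange 44 mm across and 6.5 mm thick, above it a fluted round grip 32 mm across. Origin: centre of its underside, z up. Turned clockwise (seen from above) it climbs several mm and is free after a little over half a turn (about 3.1 rad); turning on does no harm. Anticlockwise tightens it.
- spinner_grip (a point): where to hold the spinner, on its axis 22 mm above its underside, middle of the fluted grip (7 to 34 mm up). It sits tight on a rubber ring: up to about 0.5 N m at first, less later; 35 N of squeeze turns it. Move up with it as it climbs, giving way to upward and sideways forces (about 0.1 mm a newton every 0.2 rad does it). Until it is free an upward pull meets a hard stop.
- arrow (a point): centre of the spinner's flat top, 34.7 mm above its underside. Round it runs a white engraved arrow that points clockwise, the way to loosen. A white index line on the flange marks the spinner's x axis.
- blade: mint-green five-bladed fan blade, 156 mm across, about 0.1 kg, with a round hub 40 mm across and 44 mm tall. Origin: centre of the hub's underside, z up. The blades lie 0 to 17 mm above the origin. A square hole through the hub sits loosely (1 mm a side) on the square drive. With the spinner gone the hub's underside stands 105 mm above the fan's origin; raised by 70 mm it is clear.
- hub_grip (a point): point on the hub's axis 36 mm above its underside; the hub is bare and round, 40 mm across, from 18 to 44 mm up: hold it there, from above.
- tray: loose aluminium oven tray, 290 mm (its x) by 190 mm (its y), 30 mm high at its rolled rim, walls and floor 3 mm thick. Origin: centre of its underside, z up. It takes the blade in one half and the spinner in the other, for example at x = -45 mm and x = +105 mm.
- shaker: salt shaker, glass with a metal top, 44 mm across, 90 mm tall, standing between the far ends of fan and tray; origin at the centre of its underside. To be left alone.
- tumbler: clear glass tumbler, 81 mm across, 91 mm tall, standing to the left of the tray; origin at the centre of its underside. To be left alone.

How it is judged:
By the outcome, as a careful person would: the job done as asked, in the order asked, and still so for the second after the job is handed in, with the robot touching nothing.
It also fails if it takes over 72 s, if anything falls off the work surface, if the arm or the gripper's body presses on something with over 40 N, if the wrist force passes 120 N, or if a joint passes its speed limit or range.

## Working session

There is one attempt and no reset: what is moved stays moved. The work goes in short steps, Python scripts to look and compute and a tool call to move; the robot and the scene stay as the last step left them, time stands still between calls to the robot, and variables do not carry over. Pictures are saved under pics/ and viewed, at most 14 in all, crops included, and the job is handed in when it is done.

Besides the shell and the picture viewer there is one more tool, called after "Request:" by a JSON object that holds its "fn" and its "kwargs". step_arm: Moves the arm, as the interface text tells. Its arguments: {"type":"object","properties":{"targets":{"type":"string"},"claw":{"type":"number"}},"required":["targets"]}

```bash
mkdir -p pics
python3 - <<'E'
from station import sense,cams,r
import cv2,numpy as np
s=sense();print({k:np.round(v,3).tolist() for k,v in s.items()})
for n in("side","top","wrist"):
    c=cams.capture(n);cv2.imwrite(f"pics/{n}0.png",c["frame"])
    print(n,{k:np.round(v,4).tolist() for k,v in c.items() if k!="frame"})
E
```

```text
{'time_s': 0.0, 'joints': [-49.412, 22.091, 0.382, -0.031, -68.411, -14.816], 'joint_velocities': [0.003, 0.003, 0.028, -0.012, -0.059, -0.011], 'effort': [0.0, -39.066, 18.74, 4.22, 0.011, -0.0], 'tcp_pos': [0.272, -0.562, 0.221], 'ee_rot': [[-0.901, -0.435, -0.001], [-0.435, 0.901, 0.002], [0.0, 0.002, -1.0]], 'wrist_force': [-0.467, 0.583, 0.608], 'moment': [-0.009, -0.034, 0.019], 'gripper_force': 0.0, 'gripper_width': 1.002}
side {'vertical_fov': 44.2883, 'cx': 325.8671, 'cy': 243.0008, 'eye': [0.8941, 0.7582, 0.9248], 'rotation': [[-0.8269, 0.4267, -0.3663], [0.5622, 0.6443, -0.5184], [0.0148, -0.6346, -0.7727]]}
top {'vertical_fov': 57.0714, 'cx': 325.0262, 'cy': 245.1582, 'eye': [0.4464, 0.232, 1.028], 'rotation': [[0.013, -0.9986, 0.0511], [-0.9999, -0.0131, -0.001], [0.0016, -0.051, -0.9987]]}
wrist {'vertical_fov': 62.4182, 'cx': 328.0233, 'cy': 242.0816, 'tool_from_camera': [[0.0001, -0.9572, -0.2894, 0.0792], [1.0, 0.0002, -0.0001, 0.0011], [0.0002, -0.2894, 0.9572, -0.1622], [0.0, 0.0, 0.0, 1.0]]}
```

View pics/top0.png

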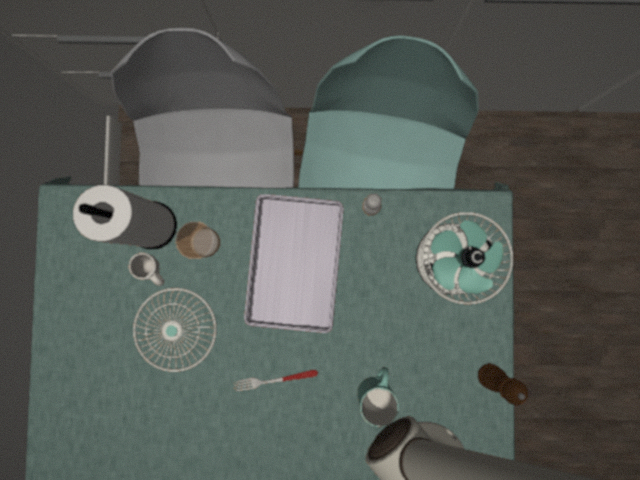

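View pics/side0.png

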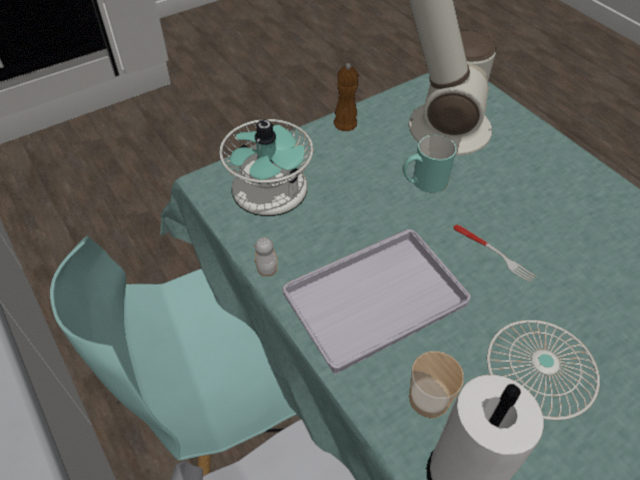

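Top view: spinner top at about (476,257), guard rim from 417 to 512, tray from about (247,195) to (343,330), shaker at (372,204), tumbler at (197,240). Side view: spinner top at about (265,125), tray corners near (412,235), (285,293), (335,365), (468,296). Next I triangulate these.

```bash
cat > h.py <<'E'
import numpy as np,cv2
from station import sense,cams,r
def cam(c,s=None):
    f=240/np.tan(np.radians(c["vertical_fov"]/2))
    if "eye" in c: return f,c["cx"],c["cy"],np.array(c["eye"]),np.array(c["rotation"])
    T=np.array(c["tool_from_camera"]);R=np.array(s["ee_rot"])
    return f,c["cx"],c["cy"],np.array(s["tcp_pos"])+R@T[:3,3],R@T[:3,:3]
def ray(k,p):
    f,cx,cy,e,R=k;d=R@np.array([(p[0]-cx)/f,(p[1]-cy)/f,1.]);return e,d/np.linalg.norm(d)
def plane(k,p,z):
    e,d=ray(k,p);return e+d*(z-e[2])/d[2]
def tri(k1,p1,k2,p2):
    e1,d1=ray(k1,p1);e2,d2=ray(k2,p2)
    t=np.linalg.lstsq(np.c_[d1,-d2],e2-e1,rcond=None)[0]
    a,b=e1+t[0]*d1,e2+t[1]*d2;return (a+b)/2,np.linalg.norm(a-b)
E
python3 - <<'E'
from h import *
T=cams.capture("top");S=cams.capture("side");kt,ks=cam(T),cam(S)
def dark(c,x0,x1,y0,y1):
    g=c["frame"][y0:y1,x0:x1].max(2);m=(g<45).astype(np.uint8)
    n,l,st,ce=cv2.connectedComponentsWithStats(m)
    for i in range(1,n):
        if st[i,4]>15: print(st[i]+[x0,y0,0,0,0],ce[i]+[x0,y0])
print("top");dark(T,455,500,235,275);print("side");dark(S,245,290,110,165)
print("spinner",tri(kt,(476,257),ks,(264.5,124.5)))
# tray: bright lavender mask in top
f=T["frame"][185:345,235:355].astype(int);m=((f[...,2]-f[...,1]>2)&(f.max(2)>60)).astype(np.uint8)
cs=max(cv2.findContours(m,0,2)[0],key=cv2.contourArea);rc=cv2.minAreaRect(cs)
b=cv2.boxPoints(rc)+[235,185];print(rc,b.round(1).tolist())
for p in b: print(plane(kt,p,.03).round(4))
for a,b in [((265,196),(285,293)),((343,204),(412,235)),((333,331),(468,296)),((247,326),(335,364))]: print(tri(kt,a,ks,b),plane(kt,a,.03))
big=cv2.resize(T["frame"][200:315,405:525],None,fx=5,fy=5,interpolation=2)
big2=cv2.resize(S["frame"][105:220,210:330],None,fx=5,fy=5,interpolation=2)
cv2.imwrite("pics/z1.png",cv2.resize(np.hstack([np.clip(big*1.6,0,255).astype(np.uint8),big2]),(800,383)))
E
```

```text
top
[461 248  18  19 187] [467.7486631  257.51336898]
[475 255   9   5  34] [479.02941176 256.64705882]
side
[261 121   6   4  16] [263.25 122.75]
[256 124  19  20 257] [265.14007782 134.88326848]
spinner (array([ 0.47050543, -0.06045265,  0.17572722]), np.float64(0.000985778020709198))
((58.434425354003906, 78.2213134765625), (88.0007553100586, 132.7254180908203), 5.19442892074585) [[243.6, 325.3], [255.6, 193.1], [343.3, 201.1], [331.2, 333.3]]
[0.315  0.4112 0.03  ]
[0.6139 0.3906 0.03  ]
[0.5983 0.1908 0.03  ]
[0.2998 0.2145 0.03  ]
(array([0.61644927, 0.32761898, 0.17865119]), np.float64(0.07781026012072993)) [0.60767765 0.36910799 0.03      ]
(array([0.5042923 , 0.2791626 , 0.25004658]), np.float64(0.19142822128858034)) [0.59170805 0.19134164 0.03      ]
(array([ 0.22976172,  0.26380755, -0.1892245 ]), np.float64(0.14523249391643833)) [0.30497371 0.21062834 0.03      ]
(array([ 0.43446438,  0.37431114, -0.06892575]), np.float64(0.2790345826731226)) [0.31362504 0.40360279 0.03      ]
```

View pics/z1.png

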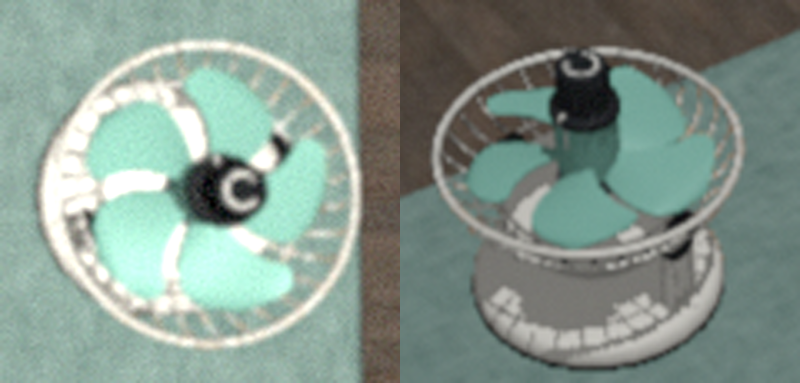

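Zoom: the spinner's arrow centre is at top (477,257) and side (264.3,124.8), which triangulates to z≈0.176. The expected height is 0.1785, so this agrees. I'll hover above it with the wrist camera.

Request:
{"fn": "step_arm", "kwargs": {"targets": "-1 1 -0.5 0;-1.65 1.53 -0.5 0;-1.65 1.53 -0.5 0;-1.65 1.53 -0.5 0;-1.65 1.53 -0.5 0;-1.65 1.53 -0.5 0;-1.65 1.53 -0.5 0;-1.65 1.53 -0.5 0;-1.65 1.53 -0.5 0;-1.65 1.53 -0.3 0;-1.65 1.53 -0.2 0;-1.65 1.53 0 0"}}

```text
time_s: 1.25
tcp_pos: [0.367, -0.3174, 0.2735]
ee_rot: [[-0.9, -0.435, 0.002], [-0.435, 0.9, -0.001], [-0.001, -0.001, -1.0]]
wrist_force: [1.1, -0.0, 0.1]
gripper_width: 0.997
gripper_force: 0.0
```

Request:
{"fn": "step_arm", "kwargs": {"targets": "-1.65 1.53 -0.5 0;-1.65 1.53 -0.5 0;-1.65 1.53 0 0;-1.65 1.53 0 0;-1.65 1.53 0 0;-1.65 1.53 0 0;-1.65 1.53 0 0;-1.65 1.53 0 0;-1.65 1.53 0 0;-1.65 1.53 0 0;-1.65 1.53 0 0;-1.65 1.53 0 0"}}

```text
time_s: 2.25
tcp_pos: [0.4649, -0.066, 0.283]
ee_rot: [[-0.9, -0.435, 0.001], [-0.435, 0.9, 0.0], [-0.001, -0.0, -1.0]]
wrist_force: [0.1, -0.7, -0.2]
gripper_width: 0.999
gripper_force: 0.0
```

Run:
```python
from h import *
s=sense();print(np.round(s["tcp_pos"],4),np.round(s["joints"],1),np.round(s["ee_rot"],3).tolist(),np.round(s["wrist_force"],2))
T=cams.capture("wrist");cv2.imwrite("pics/w1.png",T["frame"])
```

```text
[ 0.4649 -0.066   0.283 ] [ 11.8   4.2 -14.4  -0.  -71.4 -76. ] [[-0.9, -0.435, 0.001], [-0.435, 0.9, 0.0], [-0.001, -0.0, -1.0]] [ 0.14 -0.69 -0.17]
```

View pics/w1.png

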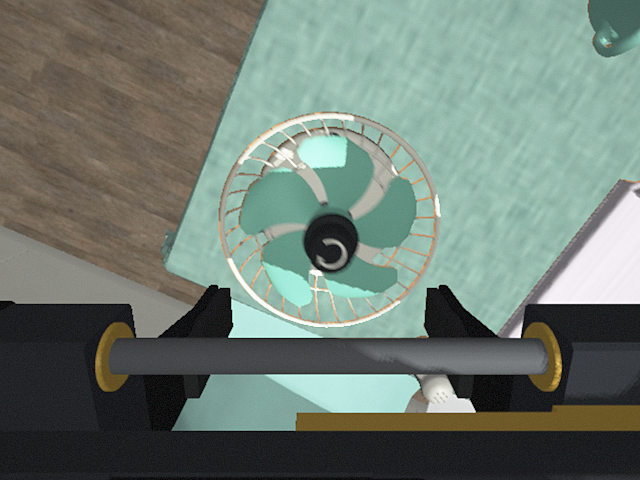

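Wrist view: arrow ring on the spinner's top at about (331,252), guard rim spanning columns 219–440 and rows 112–327. Now I measure there, then turn the wrist the other way to gain turning range and measure again. The two readings cancel camera-mount error.

```bash
cat >> h.py <<'E'
def spin(save=None,z=.1787,guess=(.4705,-.0605)):
    s=sense();c=cams.capture("wrist");k=cam(c,s);f=c["frame"]
    if save: cv2.imwrite(save,f)
    q=k[4].T@(np.array([*guess,z])-k[3]);u=q[:2]/q[2]*k[0]+k[1:3]
    x0,y0=(u-40).astype(int);w=f[max(y0,0):y0+80,x0:x0+80];y0=max(y0,0)
    dk=cv2.morphologyEx((w.max(2)<60).astype(np.uint8),cv2.MORPH_CLOSE,np.ones((9,9)))
    cn=max(cv2.findContours(dk,0,2)[0],key=cv2.contourArea)
    m=np.zeros_like(dk);cv2.drawContours(m,[cn],-1,1,-1);m=cv2.erode(m,np.ones((7,7)))
    a=((w.min(2)>95)&(m>0)).astype(np.uint8)
    p=np.argwhere(a)[:,::-1].astype(np.float32)
    (cx,cy),rad=cv2.minEnclosingCircle(p)
    pt=plane(k,(cx+x0,cy+y0),z)
    print("arrow px",round(cx+x0,1),round(cy+y0,1),"r",round(rad,1),"n",len(p),"mm",round(rad/k[0]*np.linalg.norm(pt-k[3])*1e3,1),"->",pt.round(4),"t",s["time_s"])
    g=cv2.morphologyEx(((f.min(2)>0)&(f[...,1].astype(int)-f[...,2]>25)).astype(np.uint8),cv2.MORPH_OPEN,np.ones((3,3)))
    return s,k,f,pt
E
python3 -c "
from h import *
spin()
t=cam(cams.capture('top'));print(plane(t,(477,257),.1785))"
```

```text
arrow px 327.1 249.3 r 15.7 n 251 mm 11.1 -> [ 0.4725 -0.0604  0.1787] t 2.3
[ 0.47082983 -0.06176392  0.1785    ]
```

Request:
{"fn": "step_arm", "kwargs": {"targets": "0 0 0 -7.1;0 0 0 -7.1;0 0 0 -7.1;0 0 0 -7.1;0 0 0 -7.1;0 0 0 -7.1;0 0 0 -7.1;0 0 0 -7.1;0 0 0 -7.1;0 0 0 -7.1;0 0 0 -7.1;0 0 0 -7.1"}}

```text
time_s: 3.4
tcp_pos: [0.4644, -0.0682, 0.2828]
ee_rot: [[0.363, -0.932, 0.0], [-0.932, -0.363, 0.0], [-0.0, -0.0, -1.0]]
wrist_force: [-0.2, -0.2, -0.2]
gripper_width: 1.007
gripper_force: 0.0
```

Request:
{"fn": "step_arm", "kwargs": {"targets": "0 0 0 -7.1;0 0 0 -7.1;0 0 0 -7.1;0 0 0 -7.1;0 0 0 -7.1;0 0 0 -7.1;0 0 0 -7.1;0 0 0 -7.1;0 0 0 -7.1;0 0 0 -7.1;0 0 0 -7.1;0 0 0 0"}}

```text
time_s: 4.4
tcp_pos: [0.4645, -0.0681, 0.2828]
ee_rot: [[0.987, 0.159, 0.0], [0.159, -0.987, 0.0], [0.0, -0.0, -1.0]]
wrist_force: [-0.9, 0.0, -0.6]
gripper_width: 0.999
gripper_force: 0.0
```

Run:
```python
from h import *
s=spin("pics/w2.png")[0]
print(np.round(s["tcp_pos"],4),np.round(s["joints"],1),np.round(s["ee_rot"],3).tolist(),np.round(s["wrist_force"],2))
```

```text
arrow px 320.5 217.5 r 27.1 n 295 mm 18.7 -> [ 0.4803 -0.0592  0.1787] t 4.4
[ 0.4645 -0.0681  0.2828] [ 11.6   4.2 -14.4  -0.  -71.4  87.6] [[0.987, 0.159, 0.0], [0.159, -0.987, 0.0], [0.0, -0.0, -1.0]] [-0.86  0.02 -0.61]
```

View pics/w2.png

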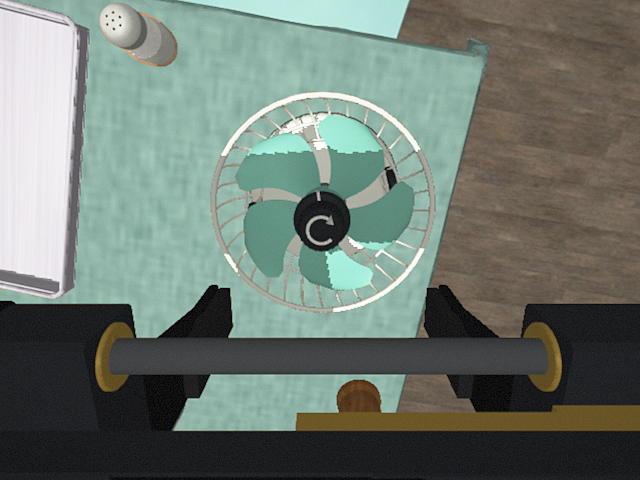

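Wrist view from the other side: arrow ring centred at about (320,230), flange index line at (319,197), rim columns 211–435 and rows 92–312, shaker at (120,20). The automatic fit wrongly took in the index line, so I'll recompute from the ring and the rim.

Run:
```python
from h import *
for fn,tcp,R,g in(("w1",[.4649,-.066,.283],[[-.9,-.435,.001],[-.435,.9,0],[-.001,0,-1]],(331,252)),("w2",[.4645,-.0681,.2828],[[.987,.159,0],[.159,-.987,0],[0,0,-1]],(320,230))):
    f=cv2.imread(f"pics/{fn}.png");c=cams.capture("wrist");k=cam(c,dict(tcp_pos=tcp,ee_rot=R))
    x0,y0=g[0]-17,g[1]-17;w=f[y0:y0+35,x0:x0+35];p=np.argwhere(w.min(2)>90)[:,::-1].astype(np.float32)+[x0,y0]
    A=np.c_[p*2,np.ones(len(p))];q=np.linalg.lstsq(A,(p**2).sum(1),rcond=None)[0];rad=np.sqrt(q[2]+q[0]**2+q[1]**2)
    print(fn,q[:2],rad,len(p),"arrow",plane(k,q[:2],.1787))
    rp={"w1":((219,219),(440,219),(329.5,112),(329.5,327)),"w2":((211,202),(435,202),(323,92),(323,312))}[fn]
    P=[plane(k,a,.117) for a in rp];print("rim centre",np.mean(P,0),np.linalg.norm(P[0]-P[1]),np.linalg.norm(P[2]-P[3]))
```

```text
w1 [330.2885386  254.00384809] 13.50058312857501 333 arrow [ 0.47339281 -0.0613632   0.1787    ]
rim centre [ 0.46757184 -0.06458675  0.117     ] 0.18784444575921297 0.18898709311296866
w2 [320.36055827 230.98778196] 14.018570089780185 282 arrow [ 0.47076626 -0.06059118  0.1787    ]
rim centre [ 0.47552358 -0.06094803  0.117     ] 0.18791154645683925 0.18829555471409382
```

Centre estimate, averaged over both headings: (0.472,-0.061). Align and descend so the fingertips sit 3–4 mm above the flange.

Request:
{"fn": "step_arm", "kwargs": {"targets": "0.42 -0.28 1 0;0.42 -0.27 1.5 0;0 0 1.5 0;0 0 1.5 0;0 0 1.5 0;0 0 1.5 0;0 0 1.5 0;0 0 1.2 0;0 0 0.8 0;0 0 0.5 0;0 0 0.3 0;0 0 0 0", "claw": 8.7}}

```text
time_s: 5.55
tcp_pos: [0.4725, -0.0608, 0.1541]
ee_rot: [[0.988, 0.157, -0.001], [0.157, -0.988, -0.0], [-0.001, -0.0, -1.0]]
wrist_force: [0.3, 0.4, -0.3]
gripper_width: 1.0
gripper_force: 0.0
```

Run:
```python
from h import *
s=sense();print(np.round(s["tcp_pos"],4),np.round(s["joints"],1),np.round(s["wrist_force"],2))
S=cams.capture("side")["frame"];W=cams.capture("wrist")["frame"]
a=cv2.resize(S[40:220,180:380],(500,450),interpolation=2);b=cv2.resize(W[150:420,200:380],(300,450))
cv2.imwrite("pics/g1.png",np.hstack([a,b]))
```

```text
[ 0.4725 -0.0608  0.1541] [ 12.3  11.4 -25.5  -0.  -53.1  86.8] [ 0.28  0.35 -0.32]
```

View pics/g1.png

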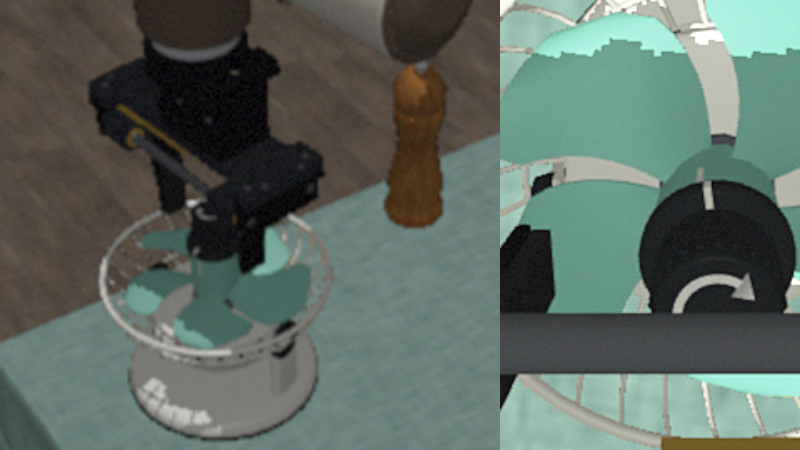

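The fingers straddle the spinner just above the flange (index line at (708,195) in the crop), inside the rim and clear of the blades. Close in stages to watch the side force.

Request:
{"fn": "step_arm", "kwargs": {"targets": "0 0 0 0;0 0 0 0;0 0 0 0;0 0 0 0;0 0 0 0;0 0 0 0", "claw": 3.5}}

```text
time_s: 6.15
tcp_pos: [0.4726, -0.0608, 0.1546]
ee_rot: [[0.987, 0.158, 0.0], [0.158, -0.987, 0.0], [0.0, -0.0, -1.0]]
wrist_force: [-0.4, 0.0, 0.5]
gripper_width: 0.631
gripper_force: 0.0
```

Request:
{"fn": "step_arm", "kwargs": {"targets": "0 0 0 0;0 0 0 0;0 0 0 0;0 0 0 0", "claw": 2.6}}

```text
time_s: 6.48
tcp_pos: [0.4727, -0.0616, 0.1546]
ee_rot: [[0.987, 0.158, -0.0], [0.158, -0.987, -0.002], [-0.0, 0.002, -1.0]]
wrist_force: [0.2, -3.9, -0.3]
gripper_width: 0.362
gripper_force: 30.0
```

Gripped at 31.5 mm with 30 N; there is -3.9 N of side force, so I shift 0.8 mm along tool y to relieve it and start turning.

Request:
{"fn": "step_arm", "kwargs": {"targets": "0 0.06 0 0;0 0 0 4;0 0 0 4;0 0 -0.02 4;0 0 0 0"}}

```text
time_s: 6.9
tcp_pos: [0.4725, -0.0617, 0.155]
ee_rot: [[0.999, -0.052, -0.0], [-0.052, -0.999, -0.0], [-0.0, 0.0, -1.0]]
wrist_force: [-1.6, -2.3, 2.4]
gripper_width: 0.362
gripper_force: 30.0
```

Request:
{"fn": "step_arm", "kwargs": {"targets": "-0.02 0.02 -0.03 4;0 0 -0.01 4;0 0 -0.02 4;0 0 -0.01 0"}}

```text
time_s: 7.23
tcp_pos: [0.4726, -0.0615, 0.1555]
ee_rot: [[0.966, -0.257, 0.0], [-0.257, -0.966, 0.0], [0.0, -0.0, -1.0]]
wrist_force: [-0.0, -0.6, 1.0]
gripper_width: 0.361
gripper_force: 30.0
```

Run:
```python
from h import *
s=sense();print(np.round(s["moment"],2),np.round(s["wrist_force"],1),np.round(s["effort"],2))
W=cams.capture("wrist")["frame"];cv2.imwrite("pics/t1.png",cv2.resize(W[150:420,200:440],(533,600)))
```

```text
[-0.32  0.12 -0.04] [-0.  -0.6  1. ] [  0.58 -26.64  16.15   3.39   0.07  -0.33]
```

View pics/t1.png

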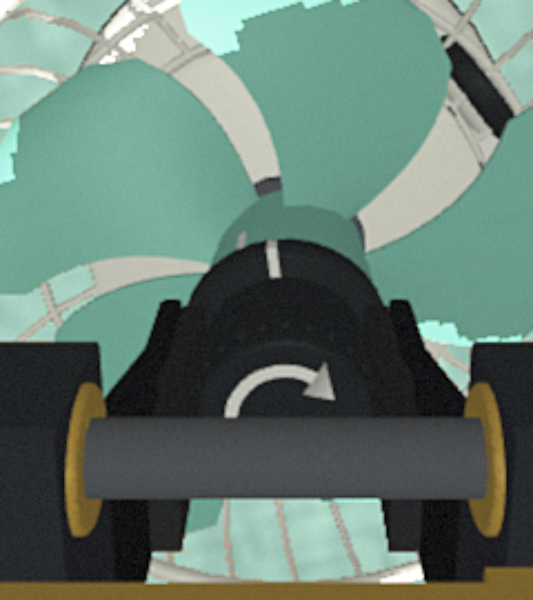

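The index line stays at the top of the view, at (273,258), relative to the fingers. It is now offset about 24° from the hub's mark at (240,240), so the spinner turns with the gripper and climbs about 2 mm/rad. Continue.

Request:
{"fn": "step_arm", "kwargs": {"targets": "0 0.01 -0.02 5.5;0 0 -0.02 5.5;0 0 -0.02 5.5;0 0 -0.02 5.5"}}

```text
time_s: 7.62
tcp_pos: [0.4729, -0.0616, 0.1563]
ee_rot: [[0.799, -0.602, 0.001], [-0.602, -0.799, 0.0], [0.001, -0.001, -1.0]]
wrist_force: [1.1, -2.0, -1.1]
gripper_width: 0.361
gripper_force: 30.0
```

Request:
{"fn": "step_arm", "kwargs": {"targets": "0.02 0.01 -0.01 5.5;0 0 -0.02 5.5;0 0 -0.02 5.5;0 0 -0.02 5.5"}}

```text
time_s: 7.95
tcp_pos: [0.4728, -0.062, 0.1571]
ee_rot: [[0.515, -0.857, 0.0], [-0.857, -0.515, -0.0], [0.001, -0.0, -1.0]]
wrist_force: [-0.2, -1.5, 1.2]
gripper_width: 0.36
gripper_force: 30.0
```

Request:
{"fn": "step_arm", "kwargs": {"targets": "0.01 0.01 -0.03 5.5;0 0 -0.02 5.5;0 0 -0.02 5.5;0 0 -0.02 5.5"}}

```text
time_s: 8.28
tcp_pos: [0.4724, -0.0621, 0.158]
ee_rot: [[0.156, -0.988, -0.0], [-0.988, -0.156, -0.0], [0.0, 0.0, -1.0]]
wrist_force: [-0.5, -0.6, 0.8]
gripper_width: 0.362
gripper_force: 30.0
```

Request:
{"fn": "step_arm", "kwargs": {"targets": "0 0.01 -0.03 5.5;0 0 -0.02 5.5;0 0 -0.02 5.5;0 0 -0.02 5.5"}}

```text
time_s: 8.62
tcp_pos: [0.472, -0.0621, 0.1585]
ee_rot: [[-0.226, -0.974, -0.001], [-0.974, 0.226, -0.0], [0.0, 0.001, -1.0]]
wrist_force: [-0.4, -1.2, -0.3]
gripper_width: 0.361
gripper_force: 30.0
```

Request:
{"fn": "step_arm", "kwargs": {"targets": "0.01 0 -0.01 5.5;0 0 -0.02 5.5;0 0 -0.02 5.5;0 0 -0.02 5.5"}}

```text
time_s: 8.95
tcp_pos: [0.4718, -0.0622, 0.1591]
ee_rot: [[-0.574, -0.819, -0.001], [-0.819, 0.574, -0.0], [0.001, 0.001, -1.0]]
wrist_force: [-0.2, -1.0, -0.7]
gripper_width: 0.363
gripper_force: 30.0
```

Request:
{"fn": "step_arm", "kwargs": {"targets": "0.01 0 0 5.5;0 0 -0.02 5.5;0 0 -0.02 5.5;0 0 -0.02 5.5"}}

```text
time_s: 9.28
tcp_pos: [0.4717, -0.0622, 0.1597]
ee_rot: [[-0.839, -0.544, -0.001], [-0.544, 0.839, 0.0], [0.001, 0.001, -1.0]]
wrist_force: [0.2, -1.0, -0.4]
gripper_width: 0.365
gripper_force: 30.0
```

Request:
{"fn": "step_arm", "kwargs": {"targets": "0 -0.01 -0.01 5.5;0 0 -0.02 5.5;0 0 -0.02 5.5;0 0 -0.02 5.5"}}

```text
time_s: 9.62
tcp_pos: [0.4716, -0.0622, 0.1604]
ee_rot: [[-0.982, -0.19, -0.002], [-0.19, 0.982, 0.0], [0.002, 0.001, -1.0]]
wrist_force: [-1.6, 0.5, 0.5]
gripper_width: 0.36
gripper_force: 30.0
```

Request:
{"fn": "step_arm", "kwargs": {"targets": "0 0 -0.02 5.5;0 0 -0.02 5.5;0 0 -0.02 5.5;0 0 0 0"}}

```text
time_s: 9.95
tcp_pos: [0.4717, -0.0622, 0.1612]
ee_rot: [[-0.996, 0.094, -0.001], [0.094, 0.996, 0.0], [0.002, 0.0, -1.0]]
wrist_force: [-1.2, 0.8, 0.4]
gripper_width: 0.361
gripper_force: 30.0
```

```bash
python3 -c "
from h import *
s=sense();print(np.round(s['moment'],2),np.round(s['wrist_force'],1),np.round(s['joints'],1),np.round(s['effort'],2))"
```

```text
[0.03 0.52 0.01] [-1.2  0.8  0.4] [  12.1   10.9  -25.    -0.   -54.1 -107.5] [-2.000e-02 -2.598e+01  1.668e+01  3.740e+00  3.800e-01 -5.600e-01]
```

Turned 194°, so it should be free. A little more turn with a gentle lift, watching the force.

Request:
{"fn": "step_arm", "kwargs": {"targets": "0 0 -0.03 5.5;0 0 -0.03 5.5;0 0 -0.03 5.5;0 0 -0.02 0"}}

```text
time_s: 10.28
tcp_pos: [0.4718, -0.0621, 0.1621]
ee_rot: [[-0.928, 0.371, -0.001], [0.371, 0.928, 0.0], [0.001, -0.0, -1.0]]
wrist_force: [-1.7, 0.4, -0.6]
gripper_width: 0.36
gripper_force: 30.0
```

Request:
{"fn": "step_arm", "kwargs": {"targets": "0 0 -0.05 3;0 0 -0.05 3;0 0 0 0"}}

```text
time_s: 10.53
tcp_pos: [0.4718, -0.0622, 0.163]
ee_rot: [[-0.885, 0.465, -0.001], [0.465, 0.885, 0.0], [0.001, -0.0, -1.0]]
wrist_force: [-1.2, -0.2, -1.5]
gripper_width: 0.365
gripper_force: 30.0
```

Request:
{"fn": "step_arm", "kwargs": {"targets": "0 0 -0.05 0;0 0 -0.05 0;0 0 -0.05 0;0 0 0 0"}}

```text
time_s: 10.87
tcp_pos: [0.4718, -0.0623, 0.1647]
ee_rot: [[-0.884, 0.467, -0.001], [0.467, 0.884, 0.0], [0.001, -0.001, -1.0]]
wrist_force: [-1.9, 1.2, -0.3]
gripper_width: 0.362
gripper_force: 30.0
```

Free. Lift clear, then compute the tray placement.

Request:
{"fn": "step_arm", "kwargs": {"targets": "0.02 0 -0.2 0;0 0 -0.4 0;0 0 -0.6 0;0 0 -0.8 0;0 0 -1 0;0 0 -1.5 0;0 0 -1.5 0;0 0 -1 0;0 0 -0.5 0;0 0 0 0"}}

```text
time_s: 11.7
tcp_pos: [0.4732, -0.0621, 0.2417]
ee_rot: [[-0.884, 0.468, 0.004], [0.468, 0.884, 0.0], [-0.003, 0.002, -1.0]]
wrist_force: [0.6, -0.8, -0.6]
gripper_width: 0.363
gripper_force: 30.0
```

Run:
```python
from h import *
s=sense();print(np.round(s["tcp_pos"],4),np.round(s["joints"],1),np.round(s["wrist_force"],2))
T=cams.capture("top");S=cams.capture("side");t,sd=cam(T),cam(S)
cv2.imwrite("pics/tp2.png",np.hstack([cv2.resize(T["frame"][180:350,170:400],(460,340)),cv2.resize(S["frame"][210:380,260:490],(460,340))])[:, :])
# tray inner floor / outer mask in both
for n,c,k,b in(("top",T,t,(235,185,355,345)),("side",S,sd,(275,225,480,375))):
    f=c["frame"][b[1]:b[3],b[0]:b[2]];h=cv2.cvtColor(f,cv2.COLOR_BGR2HSV)
    m=((f[...,2].astype(int)-f[...,1]>-3)).astype(np.uint8)
    m=cv2.morphologyEx(m,cv2.MORPH_OPEN,np.ones((5,5)))
    cn=max(cv2.findContours(m,0,2)[0],key=cv2.contourArea)
    q=cv2.approxPolyDP(cv2.convexHull(cn),8,True)[:,0]+b[:2]
    P=np.array([plane(k,p,.03)[:2] for p in q])
    print(n,cv2.contourArea(cn),q.tolist(),P.round(3).tolist(),P.mean(0).round(4),[round(float(np.linalg.norm(P[i]-P[i-1])),3) for i in range(len(P))])
```

```text
[ 0.4732 -0.0621  0.2417] [  12.1    6.5  -17.8    0.   -65.4 -130. ] [ 0.6  -0.84 -0.57]
top 11439.5 [[259, 195], [341, 203], [329, 331], [246, 323]] [[0.61, 0.383], [0.594, 0.196], [0.305, 0.22], [0.32, 0.406]] [0.4572 0.3011] [0.29, 0.188, 0.29, 0.187]
side 14735.0 [[414, 231], [469, 300], [333, 371], [284, 285]] [[0.305, 0.23], [0.328, 0.414], [0.615, 0.393], [0.591, 0.198]] [0.4598 0.3085] [0.288, 0.185, 0.288, 0.196]
```

Tray centre is ≈(0.458,0.303), long axis at -4.5°, measured sides 0.29 × 0.19 m as given. Spinner goes to (0.563,0.295) with the fingers closing along the tray's short axis.

Request:
{"fn": "step_arm", "kwargs": {"targets": "0.2 0.8 0 0;0.4 1.6 0 0;0.62 2.53 0 0;0.62 2.53 0 0;0.62 2.53 0 0;0.62 2.53 0 0;0.62 2.53 0 0;0.62 2.53 0 0;0.62 2.53 0 0;0.62 2.53 0 0;0.62 2.53 0 0;0.62 2.53 0 0"}}

```text
time_s: 12.8
tcp_pos: [0.5416, 0.2161, 0.2388]
ee_rot: [[-0.884, 0.468, -0.002], [0.468, 0.884, -0.001], [0.001, -0.002, -1.0]]
wrist_force: [0.6, -0.5, -0.7]
gripper_width: 0.365
gripper_force: 30.0
```

Request:
{"fn": "step_arm", "kwargs": {"targets": "0.62 2.53 0 0;0.62 2.53 0 0;0.45 1.8 0 0;0.28 1.21 0 0;0 0 2 -5.8;0 0 2 -5.8;0 0 2 -5.8;0 0 2 -5.8;0 0 2 0;0 0 1.5 0;0 0 0.7 0;0 0 0 0"}}

```text
time_s: 13.8
tcp_pos: [0.561, 0.2941, 0.1155]
ee_rot: [[-0.997, 0.083, -0.004], [0.083, 0.997, -0.003], [0.004, -0.003, -1.0]]
wrist_force: [-0.7, 0.8, -0.8]
gripper_width: 0.361
gripper_force: 30.0
```

Run:
```python
from h import *
s=sense();print(np.round(s["tcp_pos"],4),np.round(s["joints"],1),np.round(s["wrist_force"],2),np.round(s["ee_rot"],3).tolist())
S=cams.capture("side")["frame"];W=cams.capture("wrist")["frame"]
cv2.imwrite("pics/p1.png",np.hstack([cv2.resize(S[90:390,200:500],(400,400)),cv2.resize(W,(400,300))[:0].reshape(0,400,3) if 0 else cv2.copyMakeBorder(cv2.resize(W,(400,300)),0,100,0,0,0)]))
```

```text
[0.561  0.2941 0.1155] [  42.3   28.1   -6.1   -0.   -56.1 -137. ] [-0.69  0.79 -0.8 ] [[-0.997, 0.083, -0.004], [0.083, 0.997, -0.003], [0.004, -0.003, -1.0]]
```

View pics/p1.png

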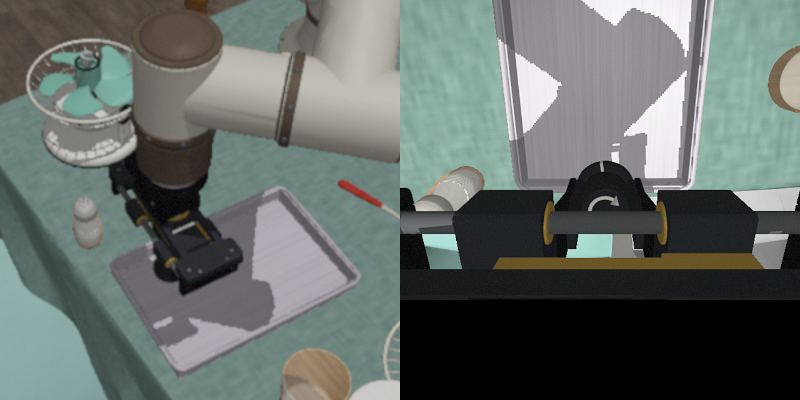

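Side view: the gripper is over the tray's far-right half, clear of the shaker (88,222) and tumbler (315,380). Wrist view: the spinner is still held, index line at (601,165). Descend.

Request:
{"fn": "step_arm", "kwargs": {"targets": "0 0 1.5 0;0 0 1.8 0;0 0 1.8 0;0 0 1.5 0;0 0 1.2 0;0 0 0.8 0;0 0 0.4 0;0 0 0.2 0;0 0 0 0;0 0 0 0"}}

```text
time_s: 14.73
tcp_pos: [0.5628, 0.2954, 0.0268]
ee_rot: [[-0.997, 0.082, 0.001], [0.082, 0.997, 0.001], [-0.001, 0.001, -1.0]]
wrist_force: [-0.0, -1.0, 0.7]
gripper_width: 0.362
gripper_force: 30.0
```

Request:
{"fn": "step_arm", "kwargs": {"targets": "0 0 0.3 0;0 0 0.3 0;0 0 0.2 0;0 0 0.1 0;0 0 0.1 0;0 0 0 0"}}

```text
time_s: 15.23
tcp_pos: [0.5622, 0.2948, 0.0157]
ee_rot: [[-0.997, 0.083, -0.0], [0.083, 0.997, -0.0], [0.0, -0.0, -1.0]]
wrist_force: [0.7, 0.1, -0.1]
gripper_width: 0.36
gripper_force: 30.0
```

Request:
{"fn": "step_arm", "kwargs": {"targets": "0 0 0.06 0;0 0 0.06 0;0 0 0.06 0;0 0 0 0"}}

```text
time_s: 15.57
tcp_pos: [0.5622, 0.2949, 0.014]
ee_rot: [[-0.997, 0.082, -0.0], [0.082, 0.997, -0.0], [0.0, -0.0, -1.0]]
wrist_force: [0.1, -0.6, -0.3]
gripper_width: 0.362
gripper_force: 30.0
```

Request:
{"fn": "step_arm", "kwargs": {"targets": "0 0 0.05 0;0 0 0.05 0;0 0 0 0"}}

```text
time_s: 15.82
tcp_pos: [0.5622, 0.2949, 0.013]
ee_rot: [[-0.997, 0.082, -0.0], [0.082, 0.997, -0.0], [0.0, -0.0, -1.0]]
wrist_force: [0.6, -0.0, 0.4]
gripper_width: 0.357
gripper_force: 30.0
```

Request:
{"fn": "step_arm", "kwargs": {"targets": "0 0 0.05 0;0 0 0.05 0;0 0 0 0"}}

```text
time_s: 16.07
tcp_pos: [0.5624, 0.295, 0.0125]
ee_rot: [[-0.997, 0.082, 0.0], [0.082, 0.997, 0.0], [-0.0, 0.0, -1.0]]
wrist_force: [-0.1, -0.8, 1.6]
gripper_width: 0.361
gripper_force: 30.0
```

Contact felt (+1.6 N, z 12.5 mm as expected). Release and rise.

Request:
{"fn": "step_arm", "kwargs": {"targets": "0 0 0 0;0 0 0 0;0 0 0 0;0 0 0 0;0 0 0 0", "claw": 6.5}}

```text
time_s: 16.48
tcp_pos: [0.5623, 0.2949, 0.012]
ee_rot: [[-0.997, 0.083, -0.0], [0.083, 0.997, -0.0], [0.0, -0.0, -1.0]]
wrist_force: [-0.2, 0.4, 0.3]
gripper_width: 0.654
gripper_force: 0.0
```

Request:
{"fn": "step_arm", "kwargs": {"targets": "0 0 -0.3 0;0 0 -0.8 0;0 0 -1.5 0;0 0 -2 0;0 0 -2.5 0;0 0 -2.5 0;0 0 -2.5 0;0 0 -2.5 0;0 0 -2.5 0;0 0 -2.5 0;0 0 -1.5 0;0 0 -0.7 0"}}

```text
time_s: 17.48
tcp_pos: [0.5633, 0.2955, 0.2344]
ee_rot: [[-0.997, 0.082, 0.005], [0.082, 0.997, 0.004], [-0.005, 0.004, -1.0]]
wrist_force: [0.2, 0.7, 0.0]
gripper_width: 0.747
gripper_force: 0.0
```

Run:
```python
from h import *
s=sense();print(np.round(s["tcp_pos"],4),np.round(s["joints"],1),np.round(s["ee_rot"],3).tolist())
c=cams.capture("wrist");W=c["frame"];k=cam(c,s);S=cams.capture("side")["frame"]
q=k[4].T@(np.array([.5624,.295,.0375])-k[3]);print("pred spinner top px",q[:2]/q[2]*k[0]+k[1:3])
for z in(.003,.0375):
  for p in((.5624,.295),(.413,.3065)):
    q=k[4].T@(np.array([*p,z])-k[3]);print(p,z,q[:2]/q[2]*k[0]+k[1:3])
cv2.imwrite("pics/p2.png",np.hstack([cv2.resize(W,(500,375)),cv2.resize(S[90:390,200:440],(300,375))]))
T=cams.capture("top");t=cam(T)
m=(T["frame"][190:335,240:350].max(2)<60).astype(np.uint8);print(cv2.connectedComponentsWithStats(m)[2][1:].tolist())
```

```text
[0.5633 0.2955 0.2344] [ 4.23e+01  2.25e+01  2.90e+00  1.00e-01 -7.00e+01 -1.37e+02] [[-0.997, 0.082, 0.005], [0.082, 0.997, 0.004], [-0.005, 0.004, -1.0]]
pred spinner top px [325.38353165 210.41429092]
(0.5624, 0.295) 0.003 [325.46139064 202.95994245]
(0.413, 0.3065) 0.003 [324.26188313  38.35051038]
(0.5624, 0.295) 0.0375 [325.38353165 210.41429092]
(0.413, 0.3065) 0.0375 [324.05059585  29.97617487]
[[29, 0, 77, 36, 1824]]
```

View pics/p2.png

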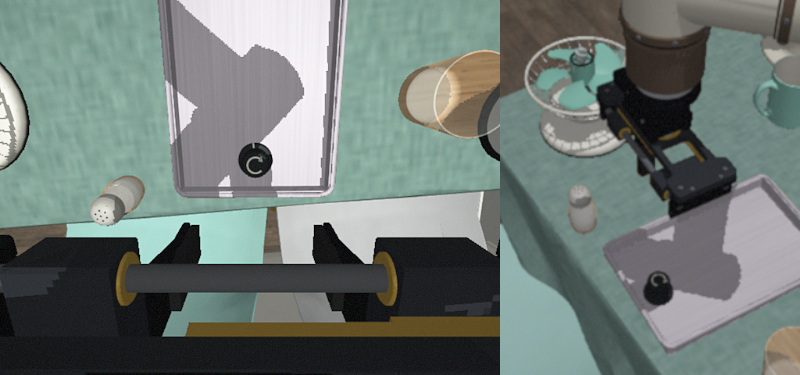

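The spinner stands upright in the tray at wrist pixel (326,209), matching the predicted (325,210); shaker and tumbler are untouched. Now back over the fan for the blade.

Request:
{"fn": "step_arm", "kwargs": {"targets": "0.14 -0.8 0 0;0.27 -1.6 0 0;0.43 -2.53 0 0;0.43 -2.53 0 0;0.43 -2.53 0 0;0.43 -2.53 0 0;0.43 -2.53 0 0;0.43 -2.53 0 0;0.43 -2.53 0 0;0.43 -2.53 0 0;0.43 -2.53 0 0;0.43 -2.53 0 0", "claw": 8.7}}

```text
time_s: 18.63
tcp_pos: [0.4907, 0.021, 0.2286]
ee_rot: [[-0.997, 0.083, -0.003], [0.083, 0.997, -0.001], [0.003, -0.001, -1.0]]
wrist_force: [0.6, -1.0, 0.6]
gripper_width: 0.996
gripper_force: 0.0
```

Request:
{"fn": "step_arm", "kwargs": {"targets": "0.43 -2.53 0 0;0.43 -2.53 0 0;0.33 -2 0 0;0.2 -1.2 0 0;0.07 -0.43 0 0;0 0 0 0;0 0 0 0;0 0 0 0"}}

```text
time_s: 19.3
tcp_pos: [0.471, -0.062, 0.2299]
ee_rot: [[-0.997, 0.082, -0.0], [0.082, 0.997, 0.0], [0.0, 0.0, -1.0]]
wrist_force: [-0.3, -0.1, 0.0]
gripper_width: 1.005
gripper_force: 0.0
```

Request:
{"fn": "step_arm", "kwargs": {"targets": "-0.1 0 0.8 0;0 0 1.5 0;0 0 1.8 0;0 0 1.8 0;0 0 1.8 0;0 0 1.2 0;0 0 0.8 0;0 0 0.5 0;0 0 0.2 0;0 0 0 0;0 0 0 0"}}

```text
time_s: 20.22
tcp_pos: [0.4723, -0.0626, 0.1267]
ee_rot: [[-0.997, 0.082, 0.001], [0.082, 0.997, 0.0], [-0.001, 0.0, -1.0]]
wrist_force: [0.6, 0.0, -0.3]
gripper_width: 0.999
gripper_force: 0.0
```

Request:
{"fn": "step_arm", "kwargs": {"targets": "0 0 0 0;0 0 0 0;0 0 0 0;0 0 0 0;0 0 0 0;0 0 0 0", "claw": 4.3}}

```text
time_s: 20.72
tcp_pos: [0.4718, -0.0628, 0.1262]
ee_rot: [[-0.997, 0.083, 0.0], [0.083, 0.997, 0.0], [-0.0, 0.0, -1.0]]
wrist_force: [0.1, -0.3, 0.2]
gripper_width: 0.634
gripper_force: 0.0
```

Request:
{"fn": "step_arm", "kwargs": {"targets": "0 0 0 0;0 0 0 0;0 0 0 0;0 0 0 0", "claw": 3.4}}

```text
time_s: 21.05
tcp_pos: [0.4719, -0.0624, 0.1262]
ee_rot: [[-0.997, 0.082, 0.0], [0.082, 0.997, 0.001], [-0.0, 0.001, -1.0]]
wrist_force: [-0.5, 2.7, 1.1]
gripper_width: 0.459
gripper_force: 30.0
```

Hub gripped at 40 mm. Relieve the side force and lift gently.

Request:
{"fn": "step_arm", "kwargs": {"targets": "0 0.04 0 0;0 0 -0.1 0;0 0 -0.2 0;0 0 -0.3 0;0 0 0 0"}}

```text
time_s: 21.47
tcp_pos: [0.4719, -0.0623, 0.1326]
ee_rot: [[-0.997, 0.083, 0.0], [0.083, 0.997, 0.0], [-0.0, 0.0, -1.0]]
wrist_force: [0.2, 0.9, 0.3]
gripper_width: 0.459
gripper_force: 30.0
```

Request:
{"fn": "step_arm", "kwargs": {"targets": "0 0 -0.5 0;0 0 -0.8 0;0 0 -1 0;0 0 -1 0;0 0 -1 0;0 0 -1.2 0;0 0 -1.2 0;0 0 -1.2 0;0 0 -1.2 0;0 0 -0.8 0;0 0 -0.4 0;0 0 0 0"}}

```text
time_s: 22.47
tcp_pos: [0.472, -0.0625, 0.2362]
ee_rot: [[-0.997, 0.083, 0.002], [0.083, 0.997, 0.0], [-0.002, 0.0, -1.0]]
wrist_force: [0.1, -0.2, -0.8]
gripper_width: 0.457
gripper_force: 30.0
```

Run:
```python
from h import *
s=sense();print(np.round(s["tcp_pos"],4),np.round(s["joints"],1),np.round(s["wrist_force"],2),np.round(s["ee_rot"],3).tolist())
S=cams.capture("side")["frame"];W=cams.capture("wrist")["frame"]
cv2.imwrite("pics/l1.png",np.hstack([cv2.resize(S[20:320,180:420],(320,400)),cv2.resize(W,(480,360))[:0].reshape(0,480,3) if 0 else cv2.copyMakeBorder(cv2.resize(W,(480,360)),0,40,0,0,0)]))
```

```text
[ 0.472  -0.0625  0.2362] [  12.1    6.7  -18.4    0.   -64.8 -106.8] [ 0.08 -0.17 -0.85] [[-0.997, 0.083, 0.002], [0.083, 0.997, 0.0], [-0.002, 0.0, -1.0]]
```

View pics/l1.png

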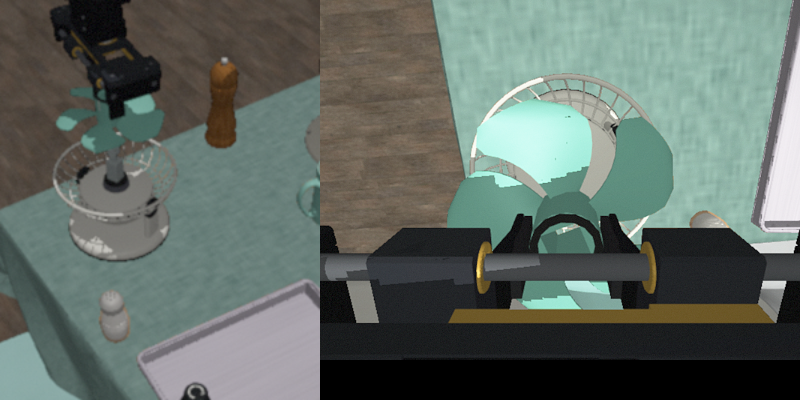

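The blade is held level above the guard: hub between the fingers at wrist (565,240), spindle bare in the side view at (117,175). Carry it to (0.413,0.3065).

Request:
{"fn": "step_arm", "kwargs": {"targets": "0.2 0.8 0 0;0.4 1.6 0 0;0.62 2.52 0 0;0.62 2.52 0 0;0.62 2.52 0 0;0.62 2.52 0 0;0.62 2.52 0 0;0.62 2.52 0 0;0.62 2.52 0 0;0.62 2.52 0 0;0.62 2.52 0 0;0.62 2.52 0 0"}}

```text
time_s: 23.57
tcp_pos: [0.4257, 0.2197, 0.2345]
ee_rot: [[-0.997, 0.082, -0.001], [0.082, 0.997, -0.001], [0.001, -0.001, -1.0]]
wrist_force: [-0.7, -0.7, -0.1]
gripper_width: 0.461
gripper_force: 30.0
```

Request:
{"fn": "step_arm", "kwargs": {"targets": "0.62 2.52 0 0;0.62 2.52 0 0;0.5 2 0 0;0.3 1.2 0 0;0.1 0.46 0.5 0;0 0 1.5 0;0 0 2 0;0 0 2 0;0 0 2 0;0 0 1.2 0;0 0 0.5 0;0 0 0 0"}}

```text
time_s: 24.57
tcp_pos: [0.412, 0.3054, 0.1366]
ee_rot: [[-0.997, 0.083, -0.002], [0.083, 0.997, -0.003], [0.002, -0.003, -1.0]]
wrist_force: [0.0, -0.0, -1.3]
gripper_width: 0.461
gripper_force: 30.0
```

Run:
```python
from h import *
s=sense();print(np.round(s["tcp_pos"],4),np.round(s["joints"],1),np.round(s["wrist_force"],2),np.round(s["ee_rot"],3).tolist())
S=cams.capture("side")["frame"];W=cams.capture("wrist")["frame"]
cv2.imwrite("pics/l2.png",np.hstack([cv2.resize(S[150:450,240:480],(320,400)),cv2.copyMakeBorder(cv2.resize(W,(480,360)),0,40,0,0,0)]))
```

```text
[0.412  0.3054 0.1366] [  54.7   16.1  -22.    -0.   -52.1 -149.5] [ 0.01 -0.01 -1.32] [[-0.997, 0.083, -0.002], [0.083, 0.997, -0.003], [0.002, -0.003, -1.0]]
```

View pics/l2.png

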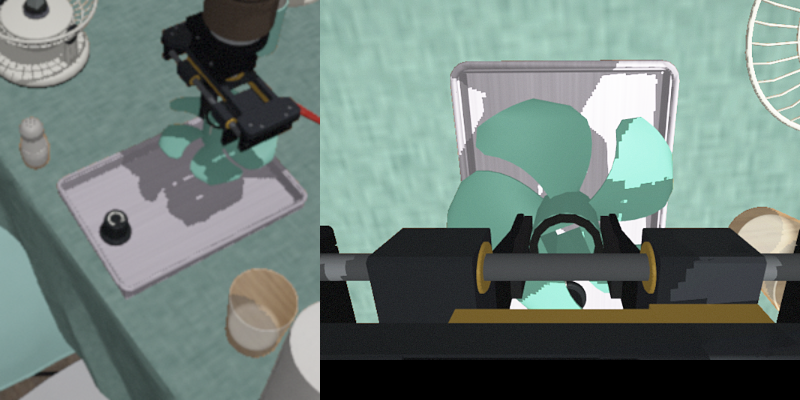

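Side view: the blade is over the tray's near half, the spinner (115,225) upright. The tumbler (262,310) is about 6 cm from the gripper body. Lower.

Request:
{"fn": "step_arm", "kwargs": {"targets": "0 0 1 0;0 0 1.8 0;0 0 1.8 0;0 0 1.8 0;0 0 1.6 0;0 0 1.2 0;0 0 0.8 0;0 0 0.4 0;0 0 0.1 0;0 0 0 0;0 0 0 0"}}

```text
time_s: 25.58
tcp_pos: [0.4131, 0.3073, 0.0339]
ee_rot: [[-0.997, 0.082, 0.001], [0.082, 0.997, 0.001], [-0.001, 0.001, -1.0]]
wrist_force: [0.0, 1.4, -0.2]
gripper_width: 0.458
gripper_force: 30.0
```

Request:
{"fn": "step_arm", "kwargs": {"targets": "0 0 0.2 0;0 0 0.2 0;0 0 0.2 0;0 0 0.1 0;0 0 0.05 0;0 0 0 0;0 0 0 0"}}

```text
time_s: 26.17
tcp_pos: [0.4126, 0.3068, 0.0256]
ee_rot: [[-0.997, 0.082, -0.0], [0.082, 0.997, -0.0], [0.0, -0.0, -1.0]]
wrist_force: [0.0, 0.4, -0.8]
gripper_width: 0.462
gripper_force: 30.0
```

Request:
{"fn": "step_arm", "kwargs": {"targets": "0 0 0.05 0;0 0 0.05 0;0 0 0 0;0 0 0 0"}}

```text
time_s: 26.5
tcp_pos: [0.4126, 0.3068, 0.0246]
ee_rot: [[-0.997, 0.082, -0.0], [0.082, 0.997, -0.0], [0.0, -0.0, -1.0]]
wrist_force: [-0.5, 0.6, -0.0]
gripper_width: 0.466
gripper_force: 30.0
```

Request:
{"fn": "step_arm", "kwargs": {"targets": "0 0 0.05 0;0 0 0.05 0;0 0 0 0;0 0 0 0"}}

```text
time_s: 26.83
tcp_pos: [0.4127, 0.3069, 0.0241]
ee_rot: [[-0.997, 0.082, 0.0], [0.082, 0.997, 0.0], [-0.0, 0.0, -1.0]]
wrist_force: [-1.4, -0.3, 4.7]
gripper_width: 0.459
gripper_force: 30.0
```

Contact (+4.7 N at z 24.1 mm, as expected). Ease up slightly, release and rise.

Request:
{"fn": "step_arm", "kwargs": {"targets": "0 0 -0.04 0;0 0 0 0;0 0 0 0"}}

```text
time_s: 27.08
tcp_pos: [0.4127, 0.3069, 0.0242]
ee_rot: [[-0.997, 0.082, 0.0], [0.082, 0.997, 0.0], [-0.0, 0.0, -1.0]]
wrist_force: [-0.7, 0.9, 2.8]
gripper_width: 0.457
gripper_force: 30.0
```

Request:
{"fn": "step_arm", "kwargs": {"targets": "0 0 0 0;0 0 0 0;0 0 0 0;0 0 0 0;0 0 0 0", "claw": 6.5}}

```text
time_s: 27.5
tcp_pos: [0.4126, 0.3067, 0.0239]
ee_rot: [[-0.997, 0.082, -0.0], [0.082, 0.997, -0.0], [0.0, -0.0, -1.0]]
wrist_force: [0.0, -0.4, -0.2]
gripper_width: 0.716
gripper_force: 0.0
```

Request:
{"fn": "step_arm", "kwargs": {"targets": "0 0 -0.3 0;0 0 -0.8 0;0 0 -1.5 0;0 0 -2 0;0 0 -2.5 0;0 0 -2.5 0;0 0 -2.5 0;0 0 -2.5 0;0 0 -2.5 0;0 0 -2.5 0;0 0 -1.5 0;0 0 0 0"}}

```text
time_s: 28.5
tcp_pos: [0.4141, 0.3081, 0.2399]
ee_rot: [[-0.997, 0.082, 0.006], [0.082, 0.997, 0.007], [-0.006, 0.007, -1.0]]
wrist_force: [0.1, 0.1, -0.2]
gripper_width: 0.745
gripper_force: 0.0
```

Run:
```python
from h import *
s=sense();print(np.round(s["tcp_pos"],4),np.round(s["wrist_force"],2))
S=cams.capture("side")["frame"];W=cams.capture("wrist")["frame"]
cv2.imwrite("pics/l3.png",np.hstack([cv2.resize(S[150:450,220:480],(347,400)),cv2.copyMakeBorder(cv2.resize(W,(450,338)),0,62,0,0,0)]))
```

```text
[0.4141 0.3081 0.2399] [ 0.12  0.1  -0.23]
```

View pics/l3.png

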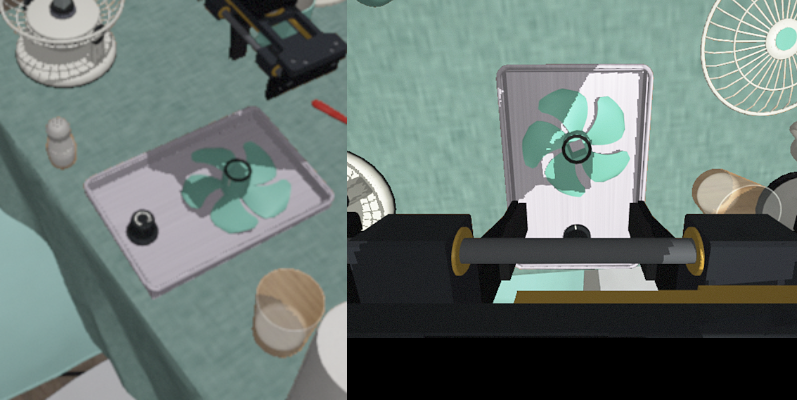

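The blade lies flat in the tray (side view hub at (237,170)), the spinner is upright beside it at (142,225), and the shaker and tumbler stand where they were. Let it settle, then hand in.

Request:
{"fn": "step_arm", "kwargs": {"targets": "0 0 0 0;0 0 0 0;0 0 0 0"}}

```text
time_s: 28.85
tcp_pos: [0.4122, 0.3063, 0.2339]
ee_rot: [[-0.997, 0.082, -0.002], [0.083, 0.997, -0.002], [0.001, -0.002, -1.0]]
wrist_force: [0.5, 1.0, -0.0]
gripper_width: 0.749
gripper_force: 0.0
```

```bash
python3 -c "
from station import r
print(r.finish_job())"
```

```text
the job is handed in; nothing more can be done
None
```

The job is handed in after about 29 s of robot time: the spinner stands upright in the tray with the blade lying flat beside it, and the salt shaker and tumbler are where they stood; no verdict was returned.

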